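# Send the wind to the blue-marked reed block

## Robot

A 6-joint arm with a two-finger parallel gripper is mounted at the origin on the work surface. World frame = base frame: x ahead of the robot, y to its left, z up, the work surface at z = 0. Lengths are in m, angles in rad, forces in N, time in s.
With the tool pointing down it reaches from about 0.35 to 0.975 m from the base axis. Payload 4.9 kg.
Tool frame: the origin (TCP) lies at the very end of the fingers, on their centre line; the grasp point (between the pads) lies behind it (manip.grip_depth is the z of the grasp point in the tool frame, in m); z points along the fingers, y is the direction in which the jaws open and shut (so a half turn about z gives the same grasp; the last joint's range is limited). The gripper opens to 85 mm and grips with 20 to 120 N. Pads are 22 mm wide; open, the fingers measure 114 mm over their backs; the gripper's body (76 mm by 85 mm) begins 54 mm behind the grasp point. The pads swing forward as they close: fully open they stand 13 mm farther back than shut.
Start: joints at [-1.333, 0.053, 1.613, -0, 1.476, -0.119], TCP at [0.218, -0.586, 0.231] pointing down, gripper open.
Joint ranges: [-3.01, 3.01], [-1.01, 2.22], [0.06, 2.58], [-1.02, 4.17], [0.09, 2.62], [-3.14, 3.14]. Speed limits (rad/s): [2.57, 2.57, 3.14, 3.14, 3.14, 3.14].

## Interface

Orientations are given as a unit quaternion [w, x, y, z].
In Python, from rig import manip gives the robot as it stands. The module is installed in compiled form; this text tells all that it offers.
- The arm moves only by the shell command python3 -m creep 'ROWS'. ROWS is JSON, a list of rows, each a list of 7 numbers: the shift along the tool's x, y, z in mm, then the turn, a rotation vector about the tool's x, y, z in rad, then the opening, from -1 (shut) to 1 (fully open), so that 0 is half open. In form: [[tx, ty, tz, wx, wy, wz, jaw], ...]. A call has 1 to 20 rows; each row is the pose to reach, as a shift and turn from the pose commanded when the call began, along the tool's axes at that moment; what a row does not reach only later rows make up. A row lasts 1/12 s, in which the tool goes at most 41.7 mm and 7.16 degrees, less where a joint would pass 70% of its speed; a pose out of reach is approached as far as the arm can. A call with a gripper value outside its range is refused whole. The fingers move at their own pace and stop on an object; the grip force is fixed at half the most. Time passes only in rows, so rows that repeat a pose let the fingers close. It gives the time, the measured TCP pose, the force and the opening at its end, in the units of the state.
- manip.get_state(): the state, without advancing time (a new reading comes with each control period).
- manip.capture(name): name is "scene" or "top"; returns a dict with "pixels" (384x512x3 uint8, red, green, blue), "camera_matrix" (3x3 intrinsics, pixels), "D" ([k1, k2, p1, p2, k3] as OpenCV has them; the pictures are not rectified), "extrinsics" (4x4, takes a point from camera to world coordinates). Camera axes: x right, y up, looking along -z (the intrinsics and any distortion apply to the point x, -y, -z); pixel columns grow to the right and rows downward; lengths in m; the calibration is good to about 2 mm. A picture is of the moment at which its call begins. There is no depth.
- manip.hand_in(): hands the job in, once; it reports no verdict.
The state is a dict: "t": time; "q": joint angles; "joint_velocities": joint speeds; "joint_torque": joint torques, N m; "tool_pos": TCP position; "tcp_rot": TCP orientation; "wrist_force": force on the tool from outside, world axes, zero at the start; "wrist_torque": the same for the moment, N m; "grip_width": finger opening in m.
Only numpy, scipy, OpenCV 4.12 (cv2) and the standard library are available. Lean on these libraries where they do the work, as an engineer would, in place of code of your own. Each camera call takes 0.05 s, during which the arm holds its last target. There are 200 camera calls.

## Task

Get the reed tuning table ready to sound the blue bank: with your fingertips push the upright black tab of the wind selector round, click by click, from the closed mark until its pointer has clicked in at the blue stud, and leave it there. Only then press the blower's green start button fully down and let it spring back up. Nothing is to be picked up, and everything else on the table and counter stays where it lies.

Things in the scene. Friction and masses are not known exactly. Their poses are not given: they have to be found in the camera images.
- tuning_table: reed tuning table, a beech case with walnut top, fixed: 280 (x) by 440 mm (y), top at 80 mm; origin at the centre of its underside, x points away from its front, y to its left. On the left half of the top a round aluminium face plate, 180 mm across, with the wind selector; on the right half six reed blocks in a row (tops at 125 mm) between low rails. Yaw up to 20 degrees either way.
- selector_axis (a point): centre of the wind selector's face plate, on its upper face, 83 mm above the counter; the selector turns about the vertical here. Hub 52 mm across and 20 mm high (26 mm at its brass centre) above the plate; a flat arm 14 mm wide, its top 15 mm above the plate, carries the tab.
- selector (a joint): angle in rad, counter-clockwise from above. 0 (start) = closed: the arm points to the table's front (its -x), at a black bar. Stations click every 0.628 rad (36 degrees) from -1.885 to 1.885; stops at +-1.935, so it cannot turn through the far side. A spring detent holds it: about 7 N at the tab starts it; past half way it snaps on by itself into the next station, ahead of the finger, and stays.
- selector_tab (a point): middle of the top of the upright black tab on the selector's arm, 136 mm above the counter. The tab is 14 mm long (radially), 8 mm thick (the way it is pushed), stands free from 15 to 53 mm above the face plate, its middle 60 mm from the axis. Push it sideways on either face along the circle; within 85 mm of the axis all else is lower than 27 mm above the plate.
- selector_pointer (a point): the point on the plate that the selector's red pointer nose shows, 78 mm from the axis, in line with the arm: it lies over the centre of a station's stud when the selector is clicked in there.
- stud_blue: blue marker stud, a disc 18 mm across and 4 mm high, plugged into the face plate 78 mm from the selector's axis at one of the six stations other than closed; origin at the centre of its underside, on the plate. It is fixed. Five like it in red, yellow, white, orange and green mark the other stations, in any order.
- start_button (a joint): travel of the blower's start button in m: 0 up, 0.006 fully down; a spring lifts it again, fully down takes 5 N.
- start_button_top (a point): centre of the top of the green start button, 28 mm across, in a grey collar 44 mm across on the front of the tuning table's top, about 102 mm above the counter when up. It goes straight down.
- pearl_cap: loose mother-of-pearl key cap, 50 x 18 x 5 mm, lying on the tuning table's top some 85 mm to the right of the start button; origin at the centre of its underside. To be left alone.
- guide_a: loose brass rod guide, a foot 44 x 18 x 5 mm with a block 22 mm high, on the tuning table's top to the right of the key cap; origin at the centre of its underside. To be left alone.
- guide_b: loose brass rod guide like the other, on the counter just right of the tuning table. To be left alone.
- amber_jar: loose squat amber glass jar, 72 mm across, about 62 mm high, on the counter just right of the tuning table. To be left alone.
- wax_brush: loose brush, wooden handle, about 200 mm long and 20 mm high, on the counter just left of the tuning table, roughly along its side. To be left alone. Beyond it, 100 mm or more to the left of the tuning table, stands a fixed cast iron vise holding a walnut button board, 211 mm high; a drawer cabinet, a meter, a rack, a tray and a lamp stand along the far edge and sides, all fixed.

How it is judged:
By the outcome, as a careful person would: the job done as asked, in the order asked, and still so for the second after the job is handed in, with the robot touching nothing.
It also fails if it takes over 54 s, if anything falls off the work surface, if the arm or the gripper's body presses on something with over 40 N, if the wrist force passes 120 N, or if a joint passes its speed limit or range.

## Working session

There is one attempt and no reset: what is moved stays moved. The work goes in short steps, Python scripts to look and compute and a shell command to move; the robot and the scene stay as the last step left them, time stands still between calls to the robot, and variables do not carry over. Pictures are saved under pics/ and viewed, about 8 in all and at most 12, crops included, and the job is handed in when it is done.

```bash
mkdir -p pics
cat > h.py <<'E'
from rig import manip
import numpy as np, cv2
from scipy.spatial.transform import Rotation as R
def shot(cam,name):
    c=manip.capture(cam); np.save(f'pics/{name}.npy',c['pixels']); cv2.imwrite(f'pics/{name}.png',c['pixels'][:,:,::-1]); 
    np.savez(f'pics/{cam}_cal.npz',K=c['camera_matrix'],D=c['D'],E=c['extrinsics']); return c
def w(cam,u,v,z):
    c=np.load(f'pics/{cam}_cal.npz'); p=cv2.undistortPoints(np.array([[[u,v]]],float),c['K'],np.array(c['D'],float))[0,0]
    d=c['E'][:3,:3]@np.array([p[0],-p[1],-1]); o=c['E'][:3,3]; return o+d*(z-o[2])/d[2]
def px(cam,P):
    c=np.load(f'pics/{cam}_cal.npz'); E=c['E']; p=E[:3,:3].T@(np.array(P)-E[:3,3]); 
    return cv2.projectPoints(np.array([[p[0],-p[1],-p[2]]]),np.zeros(3),np.zeros(3),c['K'],np.array(c['D'],float))[0].ravel()
def crop(name,u0,v0,u1,v1,s):
    a=cv2.imread(f'pics/{name}.png')[v0:v1,u0:u1]; cv2.imwrite(f'pics/{name}_c.png',cv2.resize(a,None,fx=s,fy=s,interpolation=cv2.INTER_CUBIC))
E
python3 - <<'E'
from h import *
a=shot('scene','s0');b=shot('top','t0')
im=np.vstack([a['pixels'],b['pixels']])
cv2.imwrite('pics/both.png',cv2.resize(np.hstack([a['pixels'],b['pixels']]),(800,300))[:,:,::-1])
print(a['extrinsics'],b['extrinsics'],a['camera_matrix'],b['camera_matrix']);print(manip.get_state(),manip.grip_depth)
E
```

```text
[[-0.7225272  -0.3886766   0.57173853  1.06672933]
 [ 0.69127553 -0.41767977  0.58964545  0.60601163]
 [ 0.00962223  0.82126373  0.57046762  0.65069737]
 [ 0.          0.          0.          1.        ]] [[-0.01160651  0.98892989 -0.14792893  0.39957233]
 [-0.99963244 -0.01510019 -0.02251609  0.01064948]
 [-0.02450059  0.14761322  0.98874165  0.91735081]
 [ 0.          0.          0.          1.        ]] [[371.68357524   0.         259.05714227]
 [  0.         371.68357524 188.50801225]
 [  0.           0.           1.        ]] [[394.71164923   0.         257.15246011]
 [  0.         394.71164923 189.95959874]
 [  0.           0.           1.        ]]
{'t': 0.1, 'q': array([-1.33303440e+00,  5.33183505e-02,  1.61416186e+00,  8.51222240e-06,
        1.47598938e+00, -1.18979901e-01]), 'joint_velocities': array([ 1.18873454e-05, -2.01834302e-03, -2.00423612e-03,  3.04475150e-04,
        4.06448123e-03,  6.54597855e-04]), 'joint_torque': array([ 5.17081025e-04, -3.94897342e+01, -3.71365428e+01, -1.02704023e-04,
        3.86021216e-03,  1.72099647e-05]), 'tool_pos': array([ 0.21814535, -0.58509371,  0.23016581]), 'tcp_rot': array([-9.37064721e-04,  9.84133680e-01,  1.77426093e-01, -5.14746507e-05]), 'wrist_force': array([-0.44590174,  0.47007904, -0.31637149]), 'wrist_torque': array([ 0.01510979, -0.00833745,  0.01605894]), 'grip_width': 0.08541906401973418} -0.0187
```

View pics/t0.png

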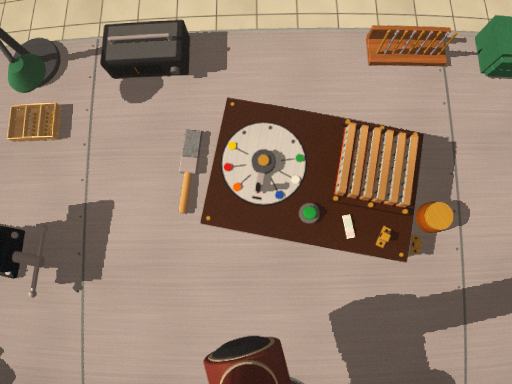

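View pics/s0.png

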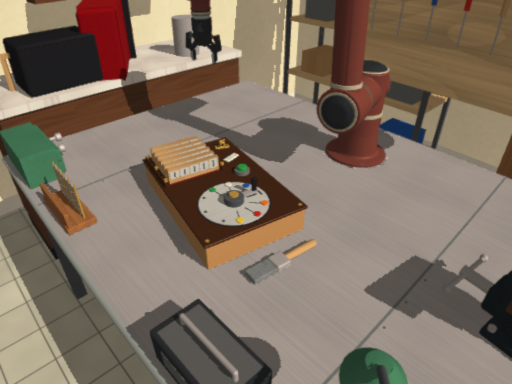

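The top view shows the face plate centred near (264,162), the arm and black bar at (257,197), the blue stud at (279,195) and the green button at (309,212). Blue is therefore the first station counter-clockwise, at about +36°. I'll enlarge the area to measure it.

Run:
```python
from h import *
crop('t0',200,95,340,235,5)
p0=w('top',232.5,104,.08);print([ (n,w('top',u,v,z).round(4)) for n,u,v,z in [('axis',264,162,.083),('blue',279.5,195,.087),('btn',309.5,212.5,.102),('FL',208.5,218,.08),('FR',402,255,.08),('BL',232.5,104,.08)]])
```

```text
[('axis', array([0.5853, 0.0141, 0.083 ])), ('blue', array([ 0.5123, -0.0177,  0.087 ])), ('btn', array([ 0.4727, -0.0787,  0.102 ])), ('FL', array([0.4659, 0.1343, 0.08  ])), ('FR', array([ 0.3805, -0.2763,  0.08  ])), ('BL', array([0.7202, 0.0826, 0.08  ]))]
```

View pics/t0_c.png

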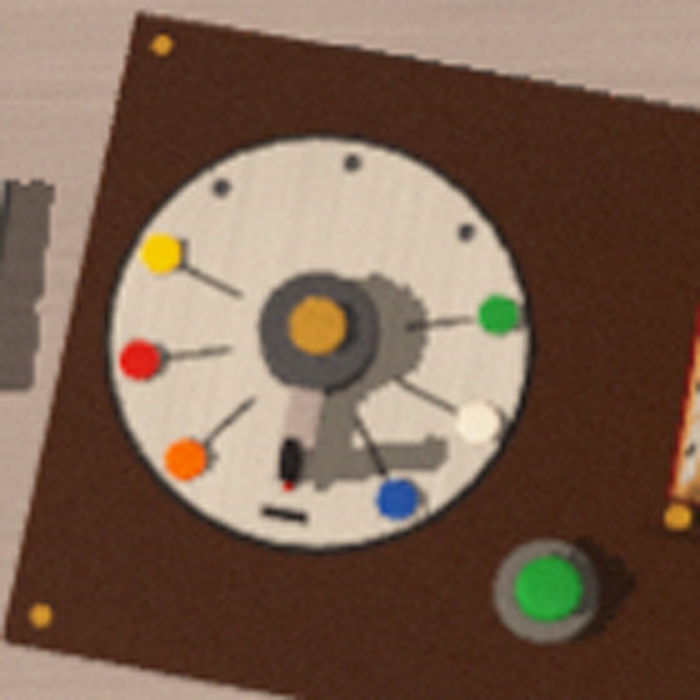

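```bash
cat >> h.py <<'E'
def cc(x,y,z): return w('top',200+(x+.5)/5-.5,95+(y+.5)/5-.5,z)
def rows(P,yaw):  # target TCP pos, world angle of tool x (pointing down) -> tool-frame row from the present pose
    s=manip.get_state(); q=s['tcp_rot']; T=R.from_quat(q[[1,2,3,0]])
    G=R.from_matrix(np.array([[np.cos(yaw),np.sin(yaw),0],[np.sin(yaw),-np.cos(yaw),0],[0,0,-1]]))
    return np.r_[T.inv().apply(np.array(P)-s['tool_pos'])*1000,(T.inv()*G).as_rotvec()].round(3)
E
python3 - <<'E'
from h import *
A=cc(319.5,343,.083);bar=cc(285,515,.083);bl=cc(397.5,497,.087);btn=cc(549,588,.102)
S={n:cc(x,y,.087) for n,x,y in [('yellow',161,253),('red',139,360),('orange',186,459),('white',478,422),('green',498,314)]}
yawest=np.arctan2(*(A-bar)[[1,0]])
print('A',A,'bar',bar,np.degrees(yawest),np.linalg.norm(A-bar),'btn',btn)
for n,p in {**S,'blue':bl,'hub':cc(317,325,.109),'tab':cc(290,462,.136)}.items():
    d=p-A; print(n,np.linalg.norm(d[:2]),np.degrees(np.arctan2(d[1],d[0]))-180-np.degrees(yawest))
print('hub',cc(317,325,.109),'tab',cc(290,456,.136))
y0=np.radians(-11.5)
np.save('A.npy',A)
for th,off in [(0,40),(0,18.5),(12,18.5),(25,18.5)]:
    a=y0+np.radians(th); r=-np.array([np.cos(a),np.sin(a),0]); t=np.array([np.sin(a),-np.cos(a),0]) # ccw tangent
    P=A+.060*r-off/1000*t; P[2]=.116
    print(th,off,P.round(4),rows(P,a))
P=A.copy();P[2]=.23
E
```

```text
A [0.58263941 0.01525567 0.083     ] bar [0.50795221 0.03101894 0.083     ] -11.91778255313458 0.07633255174172118 btn [ 0.47334225 -0.0784624   0.102     ]
yellow 0.07928977877037728 -108.66259309405008
red 0.07810818618779289 -72.94034796129266
orange 0.07663925121681277 -36.871552523276186
white 0.07643215623882621 -286.54490557375544
green 0.07783888835813686 -250.19386207129511
blue 0.0754288997692685 -322.822785177061
hub 0.0021805658194701577 -146.72572170183426
tab 0.06141119304071393 0.4397991637357368
hub [0.58467024 0.01604977 0.109     ] tab [0.52489189 0.02744728 0.136     ]
0 40 [0.5318 0.0664 0.116 ] [ 5.21419e+02 -5.00734e+02  1.15219e+02 -2.00000e-03  0.00000e+00
  5.57000e-01]
0 18.5 [0.5275 0.0453 0.116 ] [ 5.10045e+02 -4.82489e+02  1.15183e+02 -2.00000e-03  0.00000e+00
  5.57000e-01]
12 18.5 [0.5225 0.0332 0.116 ] [ 5.01080e+02 -4.72901e+02  1.15163e+02 -2.00000e-03  0.00000e+00
  3.48000e-01]
25 18.5 [0.52   0.0192 0.116 ] [ 4.93849e+02 -4.60662e+02  1.15138e+02 -2.00000e-03 -0.00000e+00
  1.21000e-01]
```

```bash
R='[521,-501,10,0,0,0.557,-1]'; python3 -m creep '[[521,-501,10,0,0,0.557,-1],[521,-501,10,0,0,0.557,-1],[521,-501,10,0,0,0.557,-1],[521,-501,10,0,0,0.557,-1],[521,-501,10,0,0,0.557,-1],[521,-501,10,0,0,0.557,-1],[521,-501,10,0,0,0.557,-1],[521,-501,10,0,0,0.557,-1],[521,-501,10,0,0,0.557,-1],[521,-501,10,0,0,0.557,-1],[521,-501,10,0,0,0.557,-1],[521,-501,10,0,0,0.557,-1],[521,-501,10,0,0,0.557,-1],[521,-501,10,0,0,0.557,-1],[521,-501,10,0,0,0.557,-1],[521,-501,10,0,0,0.557,-1],[521,-501,10,0,0,0.557,-1],[521,-501,10,0,0,0.557,-1],[521,-501,10,0,0,0.557,-1],[521,-501,10,0,0,0.557,-1]]'
python3 - <<'E'
from h import *
A=np.load('A.npy');y0=np.radians(-11.7)
for th,off in [(0,40),(0,18.5),(12,18.5),(25,18.5)]:
    a=y0+np.radians(th); r=-np.array([np.cos(a),np.sin(a),0]); t=np.array([np.sin(a),-np.cos(a),0])
    P=A+.060*r-off/1000*t; P[2]=.116
    print(th,off,P.round(4),rows(P,a))
s=manip.get_state();print(s['joint_velocities'].round(3),s['grip_width'])
E
```

```text
t: 1.77
tool_pos: [0.5311, 0.0663, 0.2206]
tcp_rot: [0.0, 0.995, -0.099, -0.001]
wrist_force: [0.2, -0.2, 0.4]
grip_width: -0.0002
0 40 [0.532  0.0666 0.116 ] [ 9.43000e-01 -5.24000e-01  1.04567e+02  1.00000e-03  2.00000e-03
  6.00000e-03]
0 18.5 [0.5276 0.0455 0.116 ] [8.16000e-01 2.09760e+01 1.04585e+02 1.00000e-03 2.00000e-03 6.00000e-03]
12 18.5 [0.5225 0.0334 0.116 ] [-1.795e+00  3.384e+01  1.046e+02  1.000e-03  2.000e-03 -2.040e-01]
25 18.5 [0.52   0.0195 0.116 ] [-1.54100e+00  4.80530e+01  1.04611e+02  0.00000e+00  2.00000e-03
 -4.30000e-01]
[-0.036 -0.02   0.015 -0.001  0.002 -0.   ] -0.0002147798430305204
```

Now I'll go down beside the tab, ease up to contact and take a look.

```bash
python3 -m creep '[[0,0,30,0,0,0,-1],[0,0,60,0,0,0,-1],[0,0,90,0,0,0,-1],[0,0,104,0,0,0,-1],[0,0,104,0,0,0,-1],[0,5,104,0,0,0,-1],[0,10,104,0,0,0,-1],[0,14,104,0,0,0,-1],[0,18,104,0,0,0,-1],[0,18,104,0,0,0,-1]]'
python3 - <<'E'
from h import *
shot('top','t1');crop('t1',200,95,340,235,4);im=cv2.imread('pics/t1_c.png')
shot('scene','s1');crop('s1',180,130,300,270,4)
a=cv2.imread('pics/s1_c.png');a=a[:560,:240+0] if 0 else a
cv2.imwrite('pics/m1.png',cv2.resize(np.hstack([im,a]),None,fx=.76,fy=.76))
E
```

```text
t: 2.6
tool_pos: [0.5286, 0.0472, 0.1188]
tcp_rot: [0.0, 0.995, -0.1, 0.001]
wrist_force: [-0.0, 0.8, 0.3]
grip_width: -0.0
```

View pics/m1.png

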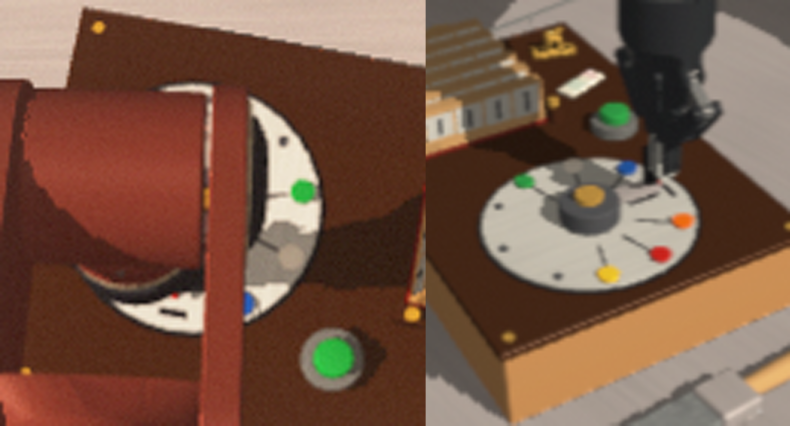

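The top view is mostly hidden by the arm. The scene view shows the shut fingers beside the tab without firm contact, and the force reads about 1 N. I'll push along the arc.

```bash
python3 -m creep '[[-1,4,0,0,0,-0.05,-1],[-1.5,8,0,0,0,-0.1,-1],[-2,12,0,0,0,-0.15,-1],[-2.5,16,0,0,0,-0.21,-1],[-2.5,16,0,0,0,-0.21,-1]]'; python3 -m creep '[[0,0,0,0,0,0,-1],[0,0,0,0,0,0,-1]]'
python3 - <<'E'
from h import *
A=np.load('A.npy');y0=np.radians(-11.7)
for th,off in [(12,18.5),(18,18.5),(25,18.5)]:
    a=y0+np.radians(th); r=-np.array([np.cos(a),np.sin(a),0]); t=np.array([np.sin(a),-np.cos(a),0])
    P=A+.060*r-off/1000*t; P[2]=.116
    print(th,off,P.round(4),rows(P,a))
E
```

```text
t: 3.12
tool_pos: [0.5227, 0.0337, 0.118]
tcp_rot: [-0.001, 1.0, 0.005, 0.001]
wrist_force: [-0.0, 3.5, 1.4]
grip_width: -0.0002
t: 3.28
tool_pos: [0.5228, 0.0336, 0.1179]
tcp_rot: [-0.0, 1.0, 0.004, 0.001]
wrist_force: [0.6, 4.1, 2.2]
grip_width: 0.0001
12 18.5 [0.5225 0.0334 0.116 ] [-2.200e-01  1.530e-01  1.918e+00 -1.000e-03 -1.000e-03  4.000e-03]
18 18.5 [0.521  0.0271 0.116 ] [-1.848e+00  6.520e+00  1.911e+00 -1.000e-03 -1.000e-03 -1.010e-01]
25 18.5 [0.52   0.0195 0.116 ] [-2.8950e+00  1.4114e+01  1.9030e+00 -1.0000e-03 -1.0000e-03 -2.2300e-01]
```

Contact at about 4 N. I'll push on slowly to 25°.

```bash
python3 -m creep '[[-1,3,0,0,0,-0.05,-1],[-2,6.5,0,0,0,-0.1,-1],[-2,6.5,0,0,0,-0.1,-1]]';python3 -m creep '[[0,2,0,0,0,-0.03,-1],[0,4,0,0,0,-0.06,-1],[0,4,0,0,0,-0.06,-1]]';python3 -m creep '[[0,2,0,0,0,-0.03,-1],[0,4,0,0,0,-0.06,-1],[0,4,0,0,0,-0.06,-1],[0,4,0,0,0,-0.06,-1]]'
python3 - <<'E'
from h import *
shot('scene','s2');crop('s2',180,130,300,230,6)
E
```

```text
t: 3.53
tool_pos: [0.5204, 0.026, 0.1174]
tcp_rot: [0.001, 0.998, 0.055, -0.0]
wrist_force: [0.0, 0.7, 0.3]
grip_width: 0.0003
t: 3.78
tool_pos: [0.5205, 0.022, 0.1169]
tcp_rot: [0.001, 0.996, 0.084, -0.001]
wrist_force: [-0.2, 0.7, -0.8]
grip_width: -0.0002
t: 4.12
tool_pos: [0.5213, 0.0184, 0.1171]
tcp_rot: [0.0, 0.994, 0.114, -0.0]
wrist_force: [-0.8, 0.3, -0.4]
grip_width: -0.0002
```

View pics/s2_c.png

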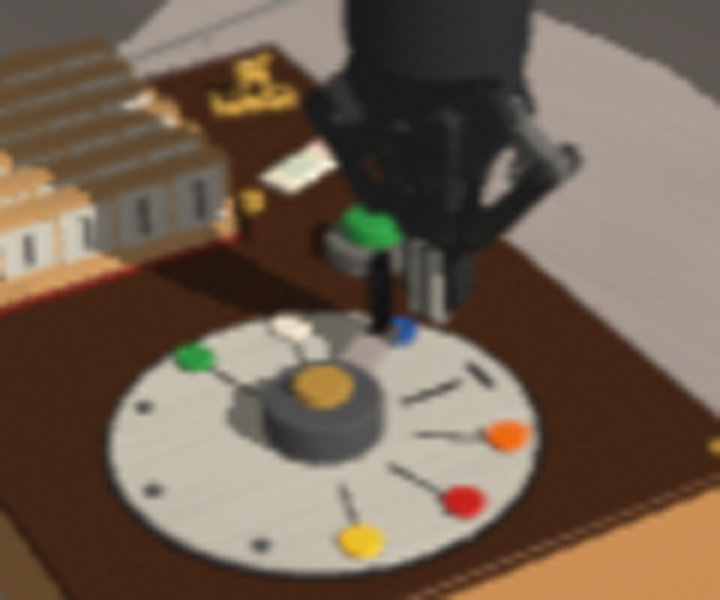

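The tab now stands at the blue stud (400,330 in the crop), well ahead of the finger. I'll back off, rise and move over the button, then check from above.

```bash
python3 -m creep '[[0,-10,0,0,0,0,-1],[0,-15,0,0,0,0,-1],[0,-15,-40,0,0,0,-1],[0,-15,-80,0,0,0,-1],[0,-15,-100,0,0,0,-1],[0,-15,-100,0,0,0,-1]]'
python3 - <<'E'
from h import *
print(rows([.4733,-.0785,.18],np.radians(13)),rows([.4733,-.0785,.092],np.radians(13)))
E
```

```text
t: 4.67
tool_pos: [0.5212, 0.0337, 0.2244]
tcp_rot: [0.001, 0.993, 0.115, 0.006]
wrist_force: [0.2, 0.2, 1.4]
grip_width: 0.0002
[-7.2683e+01  9.8204e+01  4.3910e+01  3.0000e-03 -1.1000e-02  3.0000e-03] [-7.36500e+01  9.79020e+01  1.31905e+02  3.00000e-03 -1.10000e-02
  3.00000e-03]
```

```bash
python3 -m creep '[[-24,33,0,0,0,0,-1],[-48,66,0,0,0,0,-1],[-72,98,0,0,0,0,-1],[-72,98,0,0,0,0,-1],[-72,98,0,0,0,0,-1],[-72,98,0,0,0,0,-1]]'
python3 - <<'E'
from h import *
print(rows([.4733,-.0785,.092],np.radians(13)))
shot('scene','s3');crop('s3',180,130,300,230,4);shot('top','t3');crop('t3',200,95,340,235,4)
a=cv2.imread('pics/s3_c.png');b=cv2.imread('pics/t3_c.png')
cv2.imwrite('pics/m3.png',cv2.resize(np.hstack([cv2.copyMakeBorder(a,0,b.shape[0]-a.shape[0],0,0,0),b]),None,fx=.76,fy=.76))
E
```

```text
t: 5.17
tool_pos: [0.47, -0.0782, 0.2166]
tcp_rot: [-0.0, 0.993, 0.114, -0.0]
wrist_force: [-0.3, 0.2, -0.0]
grip_width: -0.0001
[ 3.24700e+00  1.19900e+00  1.24558e+02 -1.00000e-03  1.00000e-03
  2.00000e-03]
```

View pics/m3.png

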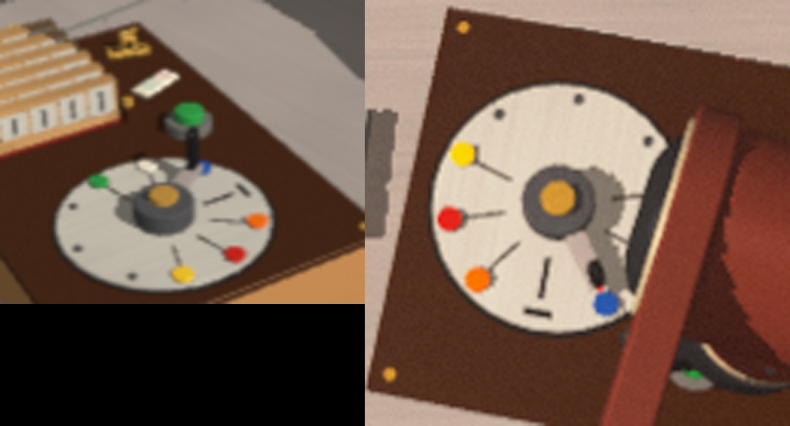

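The selector is clicked in at blue: in the right-hand view the red nose at (600,290) meets the blue stud at (607,303). Now the button.

```bash
python3 -m creep '[[3,1,35,0,0,0,-1],[3,1,70,0,0,0,-1],[3,1,95,0,0,0,-1],[3,1,108,0,0,0,-1],[3,1,108,0,0,0,-1],[3,1,108,0,0,0,-1]]'; python3 -m creep '[[0,0,3,0,0,0,-1],[0,0,6,0,0,0,-1],[0,0,9,0,0,0,-1],[0,0,9,0,0,0,-1],[0,0,9,0,0,0,-1]]'; python3 -m creep '[[0,0,2,0,0,0,-1],[0,0,4,0,0,0,-1],[0,0,4,0,0,0,-1],[0,0,4,0,0,0,-1]]'
```

```text
t: 5.77
tool_pos: [0.4732, -0.0778, 0.1086]
tcp_rot: [-0.0, 0.993, 0.116, -0.001]
wrist_force: [0.1, -0.1, -0.6]
grip_width: 0.0002
t: 6.18
tool_pos: [0.4742, -0.0791, 0.1013]
tcp_rot: [0.0, 0.993, 0.115, 0.001]
wrist_force: [1.3, 0.6, 2.4]
grip_width: -0.0001
t: 6.52
tool_pos: [0.4742, -0.0791, 0.097]
tcp_rot: [0.0, 0.993, 0.115, 0.001]
wrist_force: [1.6, 1.1, 4.4]
grip_width: 0.0003
```

```bash
python3 -m creep '[[0,0,1,0,0,0,-1],[0,0,2,0,0,0,-1],[0,0,2,0,0,0,-1],[0,0,2,0,0,0,-1]]'; python3 -m creep '[[0,0,1,0,0,0,-1],[0,0,1,0,0,0,-1],[0,0,1,0,0,0,-1]]'
```

```text
t: 6.85
tool_pos: [0.4742, -0.0791, 0.0959]
tcp_rot: [0.0, 0.993, 0.115, 0.001]
wrist_force: [-0.7, 1.9, 9.9]
grip_width: -0.0002
t: 7.1
tool_pos: [0.4743, -0.0792, 0.0958]
tcp_rot: [0.0, 0.993, 0.115, 0.001]
wrist_force: [-3.6, 2.1, 15.4]
grip_width: -0.0
```

The tip has stopped at z = 0.0958 and the force has risen to 15 N, so the button is against its stop. I'll release and retreat upward, then back off toward the robot's right side, clear of everything.

```bash
python3 -m creep '[[0,0,-4,0,0,0,-1],[0,0,-10,0,0,0,-1],[0,0,-40,0,0,0,-1],[0,0,-80,0,0,0,-1],[0,0,-120,0,0,0,-1],[0,0,-130,0,0,0,-1],[-20,35,-130,0,0,0,-1],[-40,70,-130,0,0,0,-1],[-60,105,-130,0,0,0,-1],[-80,140,-130,0,0,0,-1],[-95,175,-130,0,0,0,-1],[-105,210,-130,0,0,0,-1],[-115,245,-130,0,0,0,-1],[-120,280,-130,0,0,0,-1],[-120,315,-130,0,0,0,-1],[-120,350,-130,0,0,0,-1],[-120,350,-130,0,0,0,-1],[-120,350,-130,0,0,0,-1]]'
python3 - <<'E'
from h import *
shot('top','t4');shot('scene','s4');a=cv2.imread('pics/t0.png');b=cv2.imread('pics/t4.png')
crop('s4',180,130,300,230,4);c=cv2.imread('pics/s4_c.png')[:,:400]
t=cv2.resize(b[95:265,175:460],None,fx=2.8,fy=2.8,interpolation=cv2.INTER_CUBIC);cv2.imwrite('pics/f.png',t)
d=cv2.absdiff(a,b).max(2)[95:265,175:460]>40;n,l,st,ce=cv2.connectedComponentsWithStats(d.astype(np.uint8))
print([(list(s+np.array([175,95,0,0,0]))) for s in st[1:] if s[4]>6])
cs=w('top',309,212,.102)
E
```

```text
t: 8.6
tool_pos: [0.4351, -0.4476, 0.2206]
tcp_rot: [-0.002, 0.994, 0.114, -0.002]
wrist_force: [0.4, 1.1, -0.4]
grip_width: -0.0001
[[np.int64(255), np.int64(171), np.int64(20), np.int64(22), np.int64(261)], [np.int64(273), np.int64(171), np.int64(12), np.int64(21), np.int64(138)], [np.int64(289), np.int64(180), np.int64(11), np.int64(9), np.int64(67)], [np.int64(280), np.int64(189), np.int64(6), np.int64(3), np.int64(12)]]
```

View pics/f.png

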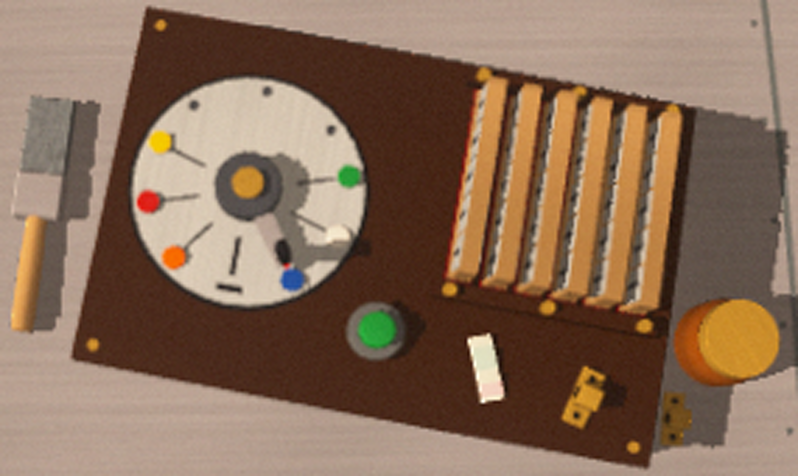

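View pics/s4_c.png

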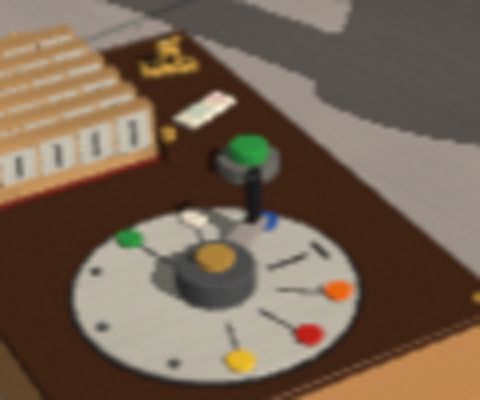

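The top view shows the red nose at (287,266) meeting the blue stud at (292,279), and the button is up. Between the first and last pictures only the selector and its shadow changed. I'm handing in.

```bash
python3 -c "
from rig import manip
print(manip.hand_in())"
```

```text
the job is handed in; nothing more can be done
None
```

The wind selector is clicked in at the blue stud and the blower's green start button has been pressed fully down and released. The job is handed in; the robot gave no verdict.

- **Selector:** I pushed the tab from the closed mark with shut fingertips. It snapped one station counter-clockwise (+36°) to blue, and pictures confirmed this before I touched the button.
- **Button:** I pressed it until the tip stopped at z ≈ 0.096 m and the force rose to 15 N. Its spring force showed first, then the hard stop. After release it shows fully up.
- **Final check:** Comparing the first and last top pictures around the tuning table, only the selector and its shadow changed. The brush, key cap, rod guides and jar lie where they were.
- **Limits:** The arm was clear of everything at 8.6 s of the 54 s allowed. The highest wrist force I read was about 16 N. No check failed or disagreed.

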